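# Stop the magnetic stirrer from rocking

## Robot

A 7-joint arm with a two-finger parallel gripper is mounted at the origin on the work surface. World frame = base frame: x ahead of the robot, y to its left, z up, the work surface at z = 0. Lengths are in mm, angles in rad, forces in N, time in s.
With the tool pointing down it reaches from about 400 to 925 mm from the base axis. Payload 4.1 kg.
Tool frame: the origin (TCP) lies at the very end of the fingers, on their centre line; the grasp point (between the pads) lies 19 mm behind it (manip.pinch_z is the z of the grasp point in the tool frame, in mm); z points along the fingers, y is the line along which they close (so a half turn about z gives the same grasp; the last joint's range is limited). The gripper opens to 85 mm and grips with 20 to 120 N. Pads are 22 mm wide; open, the fingers measure 114 mm over their backs; the gripper's body (76 mm by 85 mm) begins 54 mm behind the grasp point. The pads swing forward as they close: fully open they stand 13 mm farther back than shut.
Start: joints at [-0.099, 0.398, 0.045, 1.537, -0.019, 1.207, -0.051], TCP at [650.034, 0.031, 231.347] pointing down, gripper open.
Joint ranges: [-2.82, 2.82], [-0.49, 2.23], [-1.37, 1.46], [0, 2.46], [-1.36, 4.5], [0.23, 2], [-2.94, 2.94]. Speed limits (rad/s): [2.57, 2.57, 3.14, 3.14, 3.14, 3.14, 3.14].

## Interface

Orientations are given as [roll, pitch, yaw] about the fixed x, y, z axes, in that order (R = Rz(yaw) Ry(pitch) Rx(roll)).
In Python, from station import readout, vision, job, manip gives the robot as it stands.
- The arm moves only by the tool apply_moves, never from a script. Its argument "plan" is a list of rows, each a list of 7 numbers: the shift along the tool's x, y, z in cm, then the turn, a rotation vector about the tool's x, y, z in rad, then the opening, from -1 (shut) to 1 (fully open). In form: [[tx, ty, tz, rx, ry, rz, gripper], ...]. A call has 1 to 10 rows; each row shifts and turns the commanded pose from where the row before left it, along the tool's axes as they then stand; what a row does not reach is not made up. A row lasts 1/10 s, in which the tool goes at most 50 mm and 8.59 degrees, less where a joint would pass 70% of its speed; a pose out of reach is approached as far as the arm can. A call is refused whole if a number of a shift passes 5 or a number of a turn 0.15, either way. A call with a gripper value outside its range is refused whole. The fingers move at their own pace and stop on an object; "force" is the grip in N (left out, the last holds). Time passes only in rows, so rows that do not move let the fingers close. It gives the time, the measured TCP pose, the force, the opening and the grip force at its end, in the units of the state.
- readout.state(): the state, without advancing time (a new reading comes with each control period).
- vision.read_camera(name): name is "scene" or "side" or "wrist"; returns a dict with "frame" (420x560x3 uint8, blue, green, red), "mtx" (3x3 intrinsics, pixels), "R" (3x3) and "t" (3): a world point X has camera coordinates R X + t. Camera axes: x right, y down, z forward; pixel columns grow to the right and rows downward; lengths in mm; the calibration is good to about 2 mm. A picture is of the moment at which its call begins. There is no depth.
- job.sign_off(): hands the job in; it is judged then, once.
The state is a dict: "time_s": time; "joint_positions": joint angles; "joint_velocities": joint speeds; "tau": joint torques, N m; "eef_pos": TCP position; "tcp_rot": TCP orientation; "contact_force": force on the tool from outside, world axes, zero at the start; "torque": the same for the moment, N m; "grip_width": opening from 0.0 (shut) to 1.0 (fully open); "grasp_force": force on a finger pad.
Only numpy, scipy, OpenCV 4.12 (cv2) and the standard library are available. Lean on these libraries where they do the work, as an engineer would, in place of code of your own. Each camera call takes 0.05 s, during which the arm holds its last target. There are 200 camera calls.

## Task

The white magnetic stirrer rocks, because its foot at the front left corner (the near corner on the robot's left, in front of which the grey wedge lies) is too short. Press down on the top of that corner to feel it rock and let go, then push the wedge thin end first, flat along the bench, under the short foot until it is snug but does not jack the stirrer up, and press firmly on the same corner again to check that it no longer rocks; push it further in and test again if it does. Only press and push: lift nothing, leave the stirrer where it stands and the bottle, beaker and jar alone, and finish with the hand clear and the wedge in place.

Things in the scene. Friction and masses are not known exactly. Their poses are not given: they have to be found in the camera images.
- stirrer: magnetic stirrer, 1.9 to 2.6 kg: white housing 160 deep (its x) by 190 wide (its y), underside 16 and flat top 62 above the bench; origin at bench level under its centre; x points from its front (blue panel, two black knobs 12 proud at y -40 and 0) to its back, y to its left, z up. Round metal plate, radius 60, centred at x +18, y 0, rises to 76. Black feet of radius 10 at x +-58, y +-72
- press_point (a point): the place to press: on the flat top (62 above the bench) straight above the short front left foot; axes as the stirrer's. 2 to 4 N down here tips the stirrer about the diagonal through the front right and back left feet, until the short foot meets the bench (0.04 to 0.085 rad); let go, it falls back level
- foot_spot (a point): point at bench level straight under the centre of the short front left foot, 22 behind the housing's front face; axes as the stirrer's. This foot's underside hangs 4 to 7.5 above the bench (hidden, differs each time); the other three feet stand on it and keep the stirrer level
- wedge: grey plastic wedge lying on the bench in front of the short foot, 60 g, 80 long (its x), 44 wide: its top slopes straight from 2 thick at the thin end (+x, towards the foot) to 12 at the thick end (-x), which ends in an upright lip 8 thick, 44 wide, 26 high. Origin under its middle, z up. Slides with under 1 N until the slope meets the foot, then resists with several N; pushed much harder it shifts the stirrer
- wedge_toe (a point): middle of the wedge's thin edge, at bench level; axes as the wedge's
- wedge_heel (a point): middle of the outer (back) face of the wedge's lip, 13 above the bench: the face to push on; axes as the wedge's
- bottle: amber glass bottle with black cap, 76 across, 190 tall, standing to the right of the stirrer; bystander; origin under its centre
- beaker: glass beaker 76 across, 95 tall, standing to the left of the stirrer's back half; bystander; origin under its centre
- jar: small white jar 48 across, 50 tall, standing in front of the stirrer, to the right of the wedge; bystander; origin under its centre
Things that resemble listed ones, but are neither listed nor needed, are in the scene too. Of the things like the wedge, leave any that is green or purple; of the rest the larger one is meant.

How it is judged:
By the outcome, as a careful person would: the job done as asked, in the order asked, and still so for the second after the job is handed in, with the robot touching nothing.
It also fails if it takes over 51 s, if anything falls off the work surface, if the arm or the gripper's body presses on something with over 40 N, if the wrist force passes 120 N, or if a joint passes its speed limit or range.

## Working session

There is one attempt and no reset: what is moved stays moved. The work goes in short steps, Python scripts to look and compute and a tool call to move; the robot and the scene stay as the last step left them, time stands still between calls to the robot, and variables do not carry over. Pictures are saved under pics/ and viewed, at most 10 in all, crops included, and the job is handed in when it is done.

Besides the shell and the picture viewer there is one more tool, called after "Request:" by a JSON object that holds its "fn" and its "kwargs", one argument or row to a line. apply_moves: Moves the arm, as the interface text tells. Its arguments: {"type":"object","properties":{"plan":{"type":"array","items":{"type":"array","items":{"type":"number"}}},"force":{"type":"number"}},"required":["plan"]}

```bash
mkdir -p pics; python3 - <<'E'
from station import readout, vision
import cv2,pickle
d={}
for n in("scene","side"):
    c=vision.read_camera(n);d[n]=c;cv2.imwrite(f"pics/{n}0.png",cv2.resize(c["frame"],(800,600),interpolation=cv2.INTER_CUBIC))
pickle.dump(d,open("c0.pkl","wb"))
s=readout.state();print(s)
E
```

```text
{'time_s': 0.1, 'joint_positions': array([-0.09901716,  0.39910309,  0.04504294,  1.53777472, -0.01868704,
        1.20692855, -0.0506943 ]), 'joint_velocities': array([-1.46685820e-03, -6.16663957e-04,  4.02976571e-04, -3.44090249e-03,
        1.77543120e-03, -2.50057532e-04,  5.66554000e-05]), 'tau': array([ 3.69826899e-03, -4.76260614e+01,  1.37053739e+00, -2.54949743e+01,
        1.21164820e-02,  5.01686634e-03, -1.94127927e-05]), 'eef_pos': array([6.49411174e+02, 2.66615684e-02, 2.30367945e+02]), 'tcp_rot': array([-3.13980546e+00,  1.37569709e-04,  1.57092950e+00]), 'contact_force': array([ 0.58285901, -0.241327  , -0.5763748 ]), 'torque': array([-0.021978  , -0.01709824,  0.06198312]), 'grasp_force': 0.0, 'grip_width': 0.9994795734511757}
```

View pics/scene0.png

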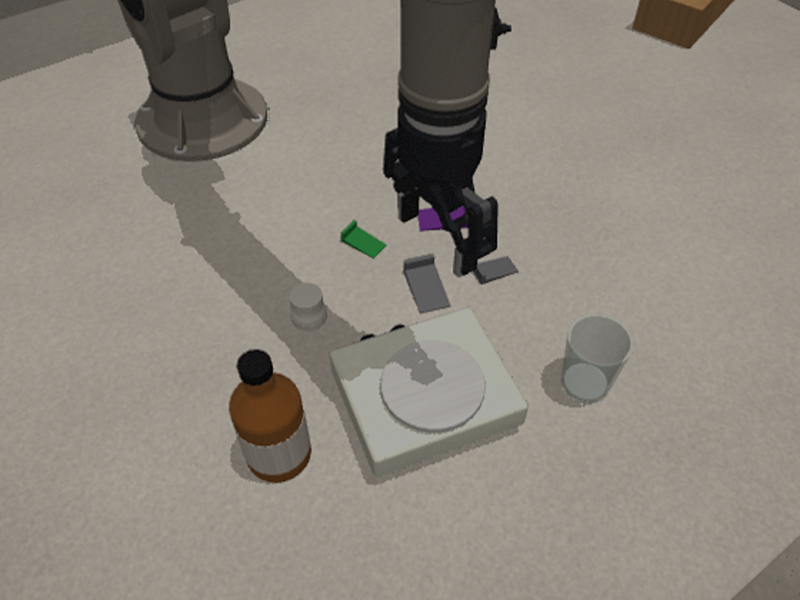

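View pics/side0.png

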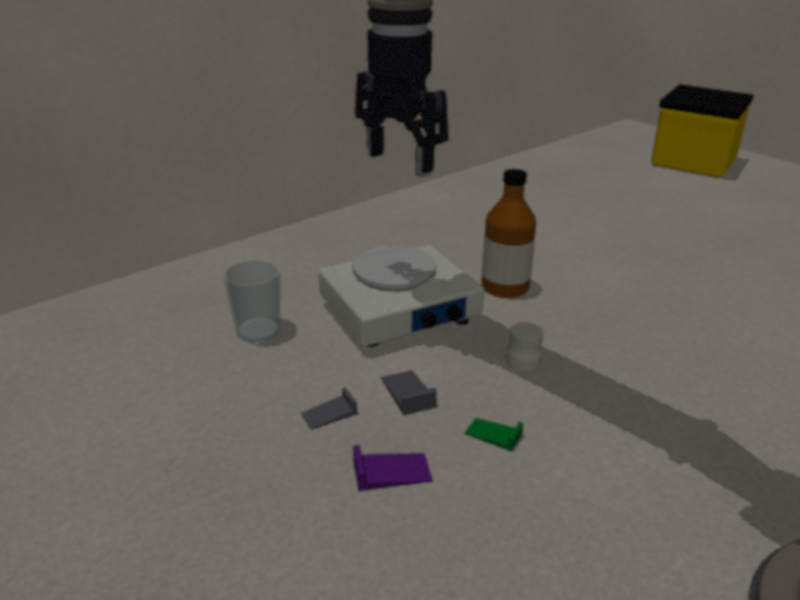

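The scene picture shows these wedge-like things: grey A (427,283), grey B (497,270) partly hidden and smaller, green (363,240) and purple (442,218). In the side picture they are A (408,390), B (330,408), purple (392,470) and green (495,432). A is the larger grey one and its toe points at the stirrer's front left corner, so I choose A. I'll check it in one close crop of both views.

```bash
python3 - <<'E'
import cv2,pickle,numpy as np
d=pickle.load(open("c0.pkl","rb"))
# orig px = view*0.7
a=d["scene"]["frame"][165:345,220:380]; b=d["side"]["frame"][165:300,205:345]
cv2.imwrite("pics/cs.png",cv2.resize(a,None,fx=3.3,fy=3.3,interpolation=cv2.INTER_CUBIC))
cv2.imwrite("pics/cd.png",cv2.resize(b,None,fx=4.4,fy=4.4,interpolation=cv2.INTER_CUBIC))
E
```

```text
(no output)
```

View pics/cs.png

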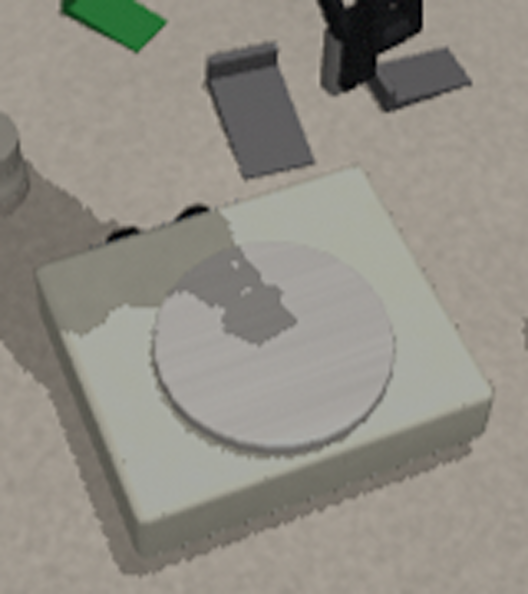

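View pics/cd.png

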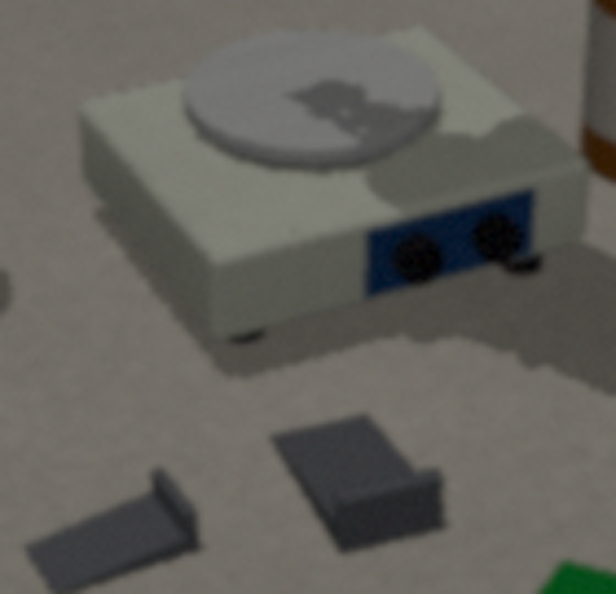

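Scene crop: A is the larger grey wedge. Its toe corners are (247,178) and (313,162), and the stirrer's top corners are (362,167), (492,388), (140,520) and (38,270). Side crop: the lip's outer face is (335,495), (440,472), (445,525), (345,550), the toe is (273,437) to (367,415), and the short foot is near (247,335). Next I fit the poses.

```bash
cat > fit.py <<'E'
import numpy as np,cv2
from scipy.optimize import least_squares
def proj(c,P):
    q=(c["R"]@P.T).T+np.ravel(c["t"]); u=(c["mtx"]@q.T).T; return u[:,:2]/u[:,2:]
def world(p,L):
    c,s=np.cos(p[2]),np.sin(p[2]); return np.c_[p[0]+c*L[:,0]-s*L[:,1],p[1]+s*L[:,0]+c*L[:,1],L[:,2]]
def fit(obs,p0):
    f=lambda p:np.concatenate([(proj(c,world(p,np.array(L,float)))-np.array(u)).ravel() for c,L,u in obs])
    return least_squares(f,p0,loss="soft_l1")
E
python3 - <<'E'
import pickle,numpy as np
from fit import *
d=pickle.load(open("c0.pkl","rb"));S,D=d["scene"],d["side"]
cs=lambda a:[((x+.5)/3.3+220-.5,(y+.5)/3.3+165-.5) for x,y in a]
cd=lambda a:[((x+.5)/4.4+205-.5,(y+.5)/4.4+165-.5) for x,y in a]
top=[(-80,95,62),(80,95,62),(80,-95,62),(-80,-95,62)]
o=[(S,top,cs([(362,167),(492,388),(140,520),(38,270)])),(D,top,cd([(212,262),(82,105),(420,28),(585,165)]))]
wS=(S,[(40,22,2),(40,-22,2),(-40,22,26),(-40,-22,26)],cs([(313,162),(247,178),(275,43),(208,58)]))
wD=(D,[(40,22,2),(40,-22,2),(-40,22,26),(-40,-22,26),(-40,-22,0),(-40,22,0)],cd([(273,437),(367,415),(335,495),(440,472),(445,525),(345,550)]))
for nm,oo,p0 in(("stir",o,(700,50,0)),("stirS",o[:1],(700,50,0)),("stirD",o[1:],(700,50,0)),("w",[wS,wD],(550,100,0)),("wS",[wS],(550,100,0)),("wD",[wD],(550,100,0))):
    r=fit(oo,p0);print(nm,r.x.round(3),r.fun.round(1))
    if nm in("stir","w"): print(world(r.x,np.array([(-58,72,0),(40,0,0),(-40,0,0)],float)).round(1))
for n,c in d.items(): print(n,(-c["R"].T@np.ravel(c["t"])).round())
E
```

```text
stir [ 6.77698e+02 -2.47750e+01 -2.36000e-01] [-0.2 -4.   2.8 -0.  -0.2  0.1 -2.1 -3.  -0.5 -1.  -3.  -2.   0.2 -2.2
  1.8 -1.6]
[[638.1  58.8   0. ]
 [716.6 -34.1   0. ]
 [638.8 -15.4   0. ]]
stirS [ 6.79009e+02 -2.55290e+01 -2.35000e-01] [-0.1 -3.4  3.   0.7 -0.   1.1 -2.  -2.3]
stirD [ 6.72777e+02 -2.11140e+01 -2.33000e-01] [-0.3  0.8 -3.2 -0.5  0.4 -1.   2.4 -0.2]
w [ 5.3082e+02  8.5946e+01 -3.4000e-01] [ 0.4  0.2 -1.2  0.3 -0.1 -1.  -0.9 -1.1 -1.2 -1.3 -0.2 -1.4  0.8  0.5
  0.9  0.  -0.7 -0.  -1.6  0.1]
[[500.1 173.2   0. ]
 [568.5  72.6   0. ]
 [493.1  99.3   0. ]]
wS [ 5.3216e+02  8.6243e+01 -3.2800e-01] [ 1.1  0.4 -0.4  0.7  0.1 -0.8 -0.6 -0.6]
wD [ 5.30022e+02  8.57210e+01 -3.43000e-01] [-0.8 -1.2  0.2 -1.2  1.1  0.7  1.2  0.2 -0.4  0.2 -1.3  0.3]
scene [1045. -321.  779.]
side [-13. 569. 561.]
```

Request:
{"fn": "apply_moves", "kwargs": {
  "plan": [
    [2,-0.4,4,0,0,0,-1],
    [2,-0.4,4,0,0,0,-1],
    [1.9,-0.3,3,0,0,0,-1],
    [0,0,0,0,0,-0.14,-1],
    [0,0,0,0,0,-0.14,-1],
    [0,0,0,0,0,-0.14,-1],
    [0,0,0,0,0,-0.14,-1],
    [0,0,0,0,0,-0.14,-1],
    [0,0,0,0,0,-0.14,-1],
    [0,0,0,0,0,-0.14,-1]
  ]
}}

```text
time_s: 1.1
eef_pos: [638.6, 59.0, 120.8]
tcp_rot: [-3.141, -0.001, 2.557]
contact_force: [-0.3, 1.0, 1.2]
grip_width: -0.001
grasp_force: 0.0
```

Request:
{"fn": "apply_moves", "kwargs": {
  "plan": [
    [0,0,0,0,0,-0.14,-1],
    [0,0,0,0,0,-0.14,-1],
    [0,0,0,0,0,0,-1],
    [0,0,0,0,0,0,-1],
    [0,0,0,0,0,0,-1]
  ]
}}

```text
time_s: 1.6
eef_pos: [638.9, 58.9, 121.1]
tcp_rot: [-3.141, -0.0, 2.829]
contact_force: [0.5, -0.2, -0.1]
grip_width: 0.003
grasp_force: 0.0
```

```bash
python3 - <<'E'
from station import readout, vision
import cv2,pickle,numpy as np
d={}
for n in("scene","side","wrist"):
    d[n]=vision.read_camera(n)
pickle.dump(d,open("c1.pkl","wb"))
a=cv2.resize(d["scene"]["frame"][165:345,220:380],(400,450),interpolation=cv2.INTER_CUBIC)
b=cv2.resize(d["side"]["frame"][130:290,205:345],(394,450),interpolation=cv2.INTER_CUBIC)
cv2.imwrite("pics/c1.png",np.hstack([a,b]))
cv2.imwrite("pics/w1.png",d["wrist"]["frame"])
s=readout.state();print({k:np.round(s[k],3) for k in("time_s","eef_pos","tcp_rot","contact_force","grip_width")})
E
```

```text
{'time_s': np.float64(1.75), 'eef_pos': array([639.012,  59.11 , 121.328]), 'tcp_rot': array([-3.141,  0.   ,  2.83 ]), 'contact_force': array([ 0.394, -0.315, -0.613]), 'grip_width': np.float64(-0.002)}
```

View pics/c1.png

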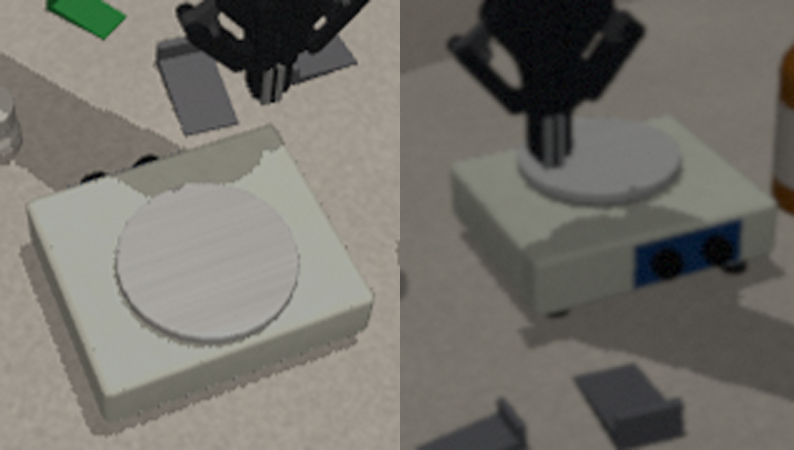

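View pics/w1.png

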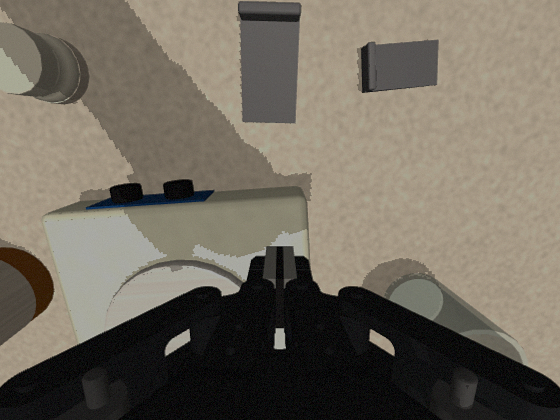

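The wrist view shows wedge A at (243..295, 122) for the toe and its lip top at (240,2) to (300,4). The stirrer's top front corners are at (305,188) and (43,216), and the decoy wedge is at (400,65). I refine the fit with these.

```bash
python3 - <<'E'
import pickle,numpy as np
from fit import *
d=pickle.load(open("c0.pkl","rb"));S,D=d["scene"],d["side"]; W=pickle.load(open("c1.pkl","rb"))["wrist"]
cs=lambda a:[((x+.5)/3.3+220-.5,(y+.5)/3.3+165-.5) for x,y in a]
cd=lambda a:[((x+.5)/4.4+205-.5,(y+.5)/4.4+165-.5) for x,y in a]
top=[(-79,93,62),(79,93,62),(79,-93,62),(-79,-93,62)]
o=[(S,top,cs([(362,167),(492,388),(140,520),(38,270)])),(D,top,cd([(212,262),(82,105),(420,28),(585,165)])),(W,[top[0],top[3]],[(305,188),(43,216)])]
wS=(S,[(40,22,2),(40,-22,2),(-40,22,26),(-40,-22,26)],cs([(313,162),(247,178),(275,43),(208,58)]))
wD=(D,[(40,22,2),(40,-22,2),(-40,22,26),(-40,-22,26),(-40,-22,0),(-40,22,0)],cd([(273,437),(367,415),(335,495),(440,472),(445,525),(345,550)]))
wW=(W,[(40,22,2),(40,-22,2),(-40,22,26),(-40,-22,26)],[(295,123),(242,122),(300,3),(239,1)])
for nm,oo,p0 in(("stir",o,(700,50,0)),("stirW",o[2:],(678,-24,-.23)),("w",[wS,wD,wW],(550,100,0)),("wW",[wW],(530,86,-.3))):
    r=fit(oo,p0);print(nm,r.x.round(3),r.fun.round(1)[-8:]);print(world(r.x,np.array([(-58,72,0),(-80,95,0),(40,0,0),(-40,0,0)],float)).round(1))
E
```

```text
stir [ 6.77832e+02 -2.50140e+01 -2.28000e-01] [-0.7 -2.   0.8 -1.9  1.2  5.2 -4.6 -0.5]
[[637.6  58.2   0. ]
 [621.4  85.6   0. ]
 [716.8 -34.1   0. ]
 [638.9 -16.    0. ]]
stirW [ 6.7706e+02 -2.1904e+01 -2.0500e-01] [ 2.4 -0.1 -2.9  0.3]
[[634.9  60.4   0. ]
 [618.   87.4   0. ]
 [716.2 -30.    0. ]
 [637.9 -13.8   0. ]]
w [ 5.31608e+02  8.52970e+01 -3.42000e-01] [ 0.1  1.1  0.1  0.5  1.9 -0.8 -1.5 -1. ]
[[501.1 172.6   0. ]
 [488.  201.6   0. ]
 [569.3  71.9   0. ]
 [493.9  98.7   0. ]]
wW [ 5.31757e+02  8.51220e+01 -3.40000e-01] [-0.   1.3  0.   0.8  1.6 -0.5 -1.7 -0.6]
[[501.1 172.3   0. ]
 [488.  201.4   0. ]
 [569.5  71.8   0. ]
 [494.   98.5   0. ]]
```

Request:
{"fn": "apply_moves", "kwargs": {
  "plan": [
    [0.2,0,2.7,0,0,0,-1],
    [0,0,2.3,0,0,0,-1],
    [0,0,0.3,0,0,0,-1],
    [0,0,0,0,0,0,-1],
    [0,0,0,0,0,0,-1]
  ]
}}

```text
time_s: 2.25
eef_pos: [638.2, 59.9, 69.6]
tcp_rot: [3.141, 0.002, 2.831]
contact_force: [-0.7, -0.0, -0.1]
grip_width: -0.001
grasp_force: 0.0
```

Request:
{"fn": "apply_moves", "kwargs": {
  "plan": [
    [0,0,0.2,0,0,0,-1],
    [0,0,0.2,0,0,0,-1],
    [0,0,0.1,0,0,0,-1],
    [0,0,0.1,0,0,0,-1],
    [0,0,0.0,0,0,0,-1]
  ]
}}

```text
time_s: 2.75
eef_pos: [637.1, 59.6, 62.2]
tcp_rot: [-3.142, -0.0, 2.831]
contact_force: [-0.4, -0.2, 0.1]
grip_width: 0.0
grasp_force: 0.0
```

Request:
{"fn": "apply_moves", "kwargs": {
  "plan": [
    [0,0,0.1,0,0,0,-1],
    [0,0,0.1,0,0,0,-1],
    [0,0,0,0,0,0,-1]
  ]
}}

```text
time_s: 3.05
eef_pos: [636.6, 60.4, 60.6]
tcp_rot: [3.141, -0.001, 2.831]
contact_force: [-3.6, 1.9, 4.6]
grip_width: -0.002
grasp_force: 2.5
```

Request:
{"fn": "apply_moves", "kwargs": {
  "plan": [
    [0,0,0.1,0,0,0,-1],
    [0,0,0.1,0,0,0,-1],
    [0,0,0,0,0,0,-1]
  ]
}}

```text
time_s: 3.35
eef_pos: [636.5, 61.1, 58.6]
tcp_rot: [3.141, -0.001, 2.832]
contact_force: [-4.1, 2.3, 5.1]
grip_width: 0.001
grasp_force: 2.9
```

Request:
{"fn": "apply_moves", "kwargs": {
  "plan": [
    [0,0,0.1,0,0,0,-1],
    [0,0,0.1,0,0,0,-1],
    [0,0,0,0,0,0,-1]
  ]
}}

```text
time_s: 3.65
eef_pos: [636.7, 61.4, 57.2]
tcp_rot: [3.14, -0.001, 2.832]
contact_force: [-4.2, 1.8, 7.9]
grip_width: -0.001
grasp_force: 3.8
```

Request:
{"fn": "apply_moves", "kwargs": {
  "plan": [
    [0,0,0.1,0,0,0,-1],
    [0,0,0,0,0,0,-1]
  ]
}}

```text
time_s: 3.85
eef_pos: [636.6, 61.5, 57.0]
tcp_rot: [3.14, -0.001, 2.832]
contact_force: [-6.3, 2.0, 12.3]
grip_width: -0.004
grasp_force: 6.2
```

Request:
{"fn": "apply_moves", "kwargs": {
  "plan": [
    [0,0,0.1,0,0,0,-1],
    [0,0,0,0,0,0,-1]
  ]
}}

```text
time_s: 4.05
eef_pos: [636.7, 61.5, 56.9]
tcp_rot: [3.14, -0.001, 2.832]
contact_force: [-8.2, 2.5, 17.1]
grip_width: -0.0
grasp_force: 8.6
```

Request:
{"fn": "apply_moves", "kwargs": {
  "plan": [
    [0,0,-0.3,0,0,0,-1],
    [0,0,-0.3,0,0,0,-1],
    [0,0,-0.3,0,0,0,-1],
    [0,0,-2,0,0,0,-1],
    [0,0,-4,0,0,0,-1],
    [4.5,0,0,0,0,0,-0.4],
    [4.5,0,0,0,0,0.03,-0.4],
    [4.5,-0.3,0,0,0,0,-0.4],
    [4.5,-0.3,0,0,0,0,-0.4],
    [0,0,0,0,0,0,-0.4]
  ]
}}

```text
time_s: 5.05
eef_pos: [457.7, 112.4, 121.9]
tcp_rot: [-3.137, -0.005, 2.806]
contact_force: [1.2, 1.0, -1.4]
grip_width: 0.299
grasp_force: 0.0
```

```bash
python3 - <<'E'
from station import readout, vision
import cv2,pickle,numpy as np
d={}
for n in("scene","side","wrist"):
    d[n]=vision.read_camera(n)
pickle.dump(d,open("c2.pkl","wb"))
a=cv2.resize(d["side"]["frame"][130:370,180:380],(400,480),interpolation=cv2.INTER_CUBIC)
b=cv2.resize(d["scene"]["frame"][110:345,200:380],(368,480),interpolation=cv2.INTER_CUBIC)
cv2.imwrite("pics/c2.png",np.hstack([a,b]))
s=readout.state();print({k:np.round(s[k],3) for k in("time_s","eef_pos","tcp_rot","contact_force","grip_width")})
def gnd(c,u,v):
    r=c["R"].T@np.linalg.inv(c["mtx"])@[u,v,1];o=-c["R"].T@np.ravel(c["t"]);return (o-r*o[2]/r[2]).round()
S,D=pickle.load(open("c0.pkl","rb")).values()
for p in((355,488),(432,482),(427,455),(357,447),(303,415),(355,412)):print(p,gnd(D,p[0]*.7,p[1]*.7))
E
```

```text
{'time_s': np.float64(5.2), 'eef_pos': array([465.586, 111.268, 123.531]), 'tcp_rot': array([3.141e+00, 2.000e-03, 2.801e+00]), 'contact_force': array([-0.518, -0.78 ,  0.839]), 'grip_width': np.float64(0.304)}
(355, 488) [441. 236.   0.]
(432, 482) [395. 169.   0.]
(427, 455) [429. 145.   0.]
(357, 447) [490. 196.   0.]
(303, 415) [575. 211.   0.]
(355, 412) [540. 160.   0.]
```

View pics/c2.png

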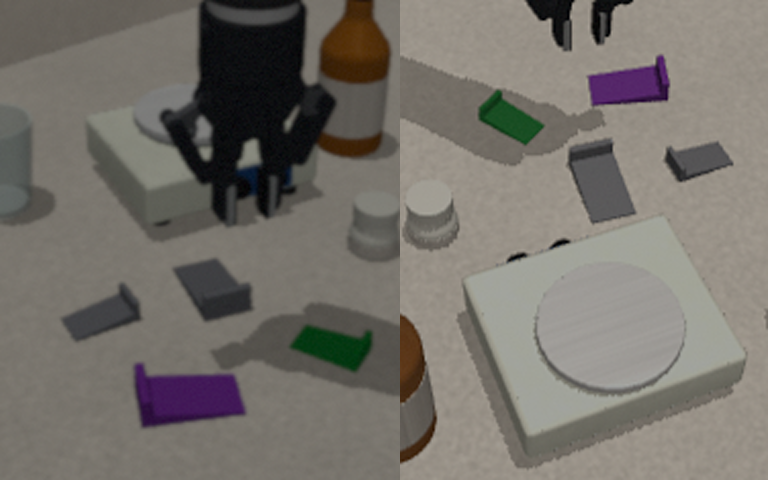

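Request:
{"fn": "apply_moves", "kwargs": {
  "plan": [
    [0,-0.2,4,0,0,0,-0.4],
    [0,0,4,0,0,0,-0.4],
    [0,0,2.5,0,0,0,-0.4],
    [0,0,0.6,0,0,0,-0.4],
    [0,0,0.4,0,0,0,-0.4],
    [0,0,0,0,0,0,-0.4],
    [0,0,0,0,0,0,-0.4]
  ]
}}

```text
time_s: 5.9
eef_pos: [465.5, 109.9, 9.5]
tcp_rot: [3.14, 0.002, 2.8]
contact_force: [-1.0, 0.4, 0.6]
grip_width: 0.297
grasp_force: 0.0
```

Request:
{"fn": "apply_moves", "kwargs": {
  "plan": [
    [-0.7,0,0.2,0,0,0,-0.4],
    [-0.6,0,0,0,0,0,-0.4],
    [-0.4,0,0,0,0,0,-0.4],
    [-0.2,0,0,0,0,0,-0.4],
    [-0.2,0,0,0,0,0,-0.4],
    [-0.2,0,0,0,0,0,-0.4],
    [0,0,0,0,0,0,-0.4]
  ]
}}

```text
time_s: 6.6
eef_pos: [485.8, 101.9, 6.3]
tcp_rot: [3.142, 0.0, 2.801]
contact_force: [-0.3, -0.5, 0.3]
grip_width: 0.301
grasp_force: 0.0
```

Request:
{"fn": "apply_moves", "kwargs": {
  "plan": [
    [-0.3,-0.02,0,0,0,-0.01,-0.4],
    [-0.4,-0.03,0,0,0,-0.01,-0.4],
    [-0.4,-0.03,0,0,0,-0.01,-0.4],
    [-0.4,-0.03,0,0,0,-0.01,-0.4],
    [-0.4,-0.03,0,0,0,-0.01,-0.4],
    [-0.4,-0.03,0,0,0,-0.01,-0.4],
    [-0.4,-0.03,0,0,0,-0.01,-0.4],
    [-0.4,-0.03,0,0,0,-0.01,-0.4],
    [-0.3,-0.03,0,0,0,-0.01,-0.4],
    [0,0,0,0,0,0,-0.4]
  ]
}}

```text
time_s: 7.6
eef_pos: [517.9, 89.3, 6.4]
tcp_rot: [3.141, 0.001, 2.891]
contact_force: [-0.8, -0.5, 0.9]
grip_width: 0.304
grasp_force: 0.0
```

```bash
python3 - <<'E'
from station import readout, vision
import cv2,pickle,numpy as np
d={}
for n in("scene","side","wrist"):
    d[n]=vision.read_camera(n)
pickle.dump(d,open("c3.pkl","wb"))
a=cv2.resize(d["side"]["frame"][180:300,220:320],(400,480),interpolation=cv2.INTER_CUBIC)
b=cv2.resize(d["wrist"]["frame"],(400,480)) if 0 else cv2.resize(d["scene"]["frame"][150:270,260:360],(400,480),interpolation=cv2.INTER_CUBIC)
cv2.imwrite("pics/c3.png",np.hstack([a,b]))
s=readout.state();print({k:np.round(s[k],3) for k in("time_s","eef_pos","tcp_rot","contact_force","grip_width")})
E
```

```text
{'time_s': np.float64(7.75), 'eef_pos': array([517.299,  89.48 ,   6.321]), 'tcp_rot': array([3.142, 0.   , 2.891]), 'contact_force': array([ 0.667, -0.432, -0.383]), 'grip_width': np.float64(0.298)}
```

View pics/c3.png

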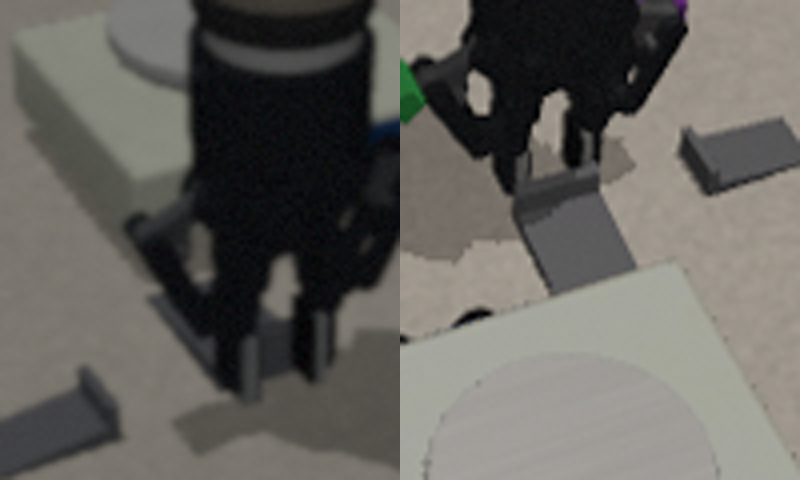

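Request:
{"fn": "apply_moves", "kwargs": {
  "plan": [
    [-0.5,0,0,0,0,0,-0.4],
    [-0.5,0,0,0,0,0,-0.4],
    [-0.5,0,0,0,0,0,-0.4],
    [-0.5,0,0,0,0,0,-0.4],
    [-0.4,0,0,0,0,0,-0.4],
    [-0.3,0,0,0,0,0,-0.4],
    [0,0,0,0,0,0,-0.4]
  ]
}}

```text
time_s: 8.45
eef_pos: [544.1, 82.6, 6.3]
tcp_rot: [3.141, 0.001, 2.89]
contact_force: [-0.4, 0.2, 0.8]
grip_width: 0.297
grasp_force: 0.0
```

Request:
{"fn": "apply_moves", "kwargs": {
  "plan": [
    [-0.2,0,0,0,0,0,-0.4],
    [-0.2,0,0,0,0,0,-0.4],
    [-0.2,0,0,0,0,0,-0.4],
    [-0.2,0,0,0,0,0,-0.4],
    [0,0,0,0,0,0,-0.4]
  ]
}}

```text
time_s: 8.95
eef_pos: [551.7, 80.6, 6.4]
tcp_rot: [3.141, 0.001, 2.891]
contact_force: [-0.3, -0.9, 0.7]
grip_width: 0.301
grasp_force: 0.0
```

Request:
{"fn": "apply_moves", "kwargs": {
  "plan": [
    [-0.15,0,0,0,0,0,-0.4],
    [-0.15,0,0,0,0,0,-0.4],
    [0,0,0,0,0,0,-0.4]
  ]
}}

```text
time_s: 9.25
eef_pos: [554.5, 80.0, 6.4]
tcp_rot: [3.141, 0.001, 2.891]
contact_force: [0.3, 0.2, 0.4]
grip_width: 0.304
grasp_force: 0.0
```

Request:
{"fn": "apply_moves", "kwargs": {
  "plan": [
    [-0.2,0,0,0,0,0,-0.4],
    [0,0,0,0,0,0,-0.4]
  ]
}}

```text
time_s: 9.45
eef_pos: [556.5, 79.5, 6.4]
tcp_rot: [3.141, 0.001, 2.891]
contact_force: [0.8, -0.5, -0.0]
grip_width: 0.3
grasp_force: 0.0
```

Request:
{"fn": "apply_moves", "kwargs": {
  "plan": [
    [-0.15,0,0,0,0,0,-0.4],
    [0,0,0,0,0,0,-0.4]
  ]
}}

```text
time_s: 9.65
eef_pos: [557.8, 79.1, 6.3]
tcp_rot: [3.142, 0.0, 2.891]
contact_force: [0.1, 0.7, 0.0]
grip_width: 0.3
grasp_force: 0.0
```

Request:
{"fn": "apply_moves", "kwargs": {
  "plan": [
    [-0.15,0,0,0,0,0,-0.4],
    [0,0,0,0,0,0,-0.4]
  ]
}}

```text
time_s: 9.85
eef_pos: [559.3, 78.7, 6.3]
tcp_rot: [3.141, 0.0, 2.891]
contact_force: [-0.4, 0.6, -0.3]
grip_width: 0.3
grasp_force: 0.0
```

Request:
{"fn": "apply_moves", "kwargs": {
  "plan": [
    [-0.15,0,0,0,0,0,-0.4],
    [0,0,0,0,0,0,-0.4]
  ]
}}

```text
time_s: 10.05
eef_pos: [560.7, 78.4, 6.4]
tcp_rot: [3.141, 0.0, 2.891]
contact_force: [-0.3, -0.7, -0.4]
grip_width: 0.298
grasp_force: 0.0
```

Request:
{"fn": "apply_moves", "kwargs": {
  "plan": [
    [-0.15,0,0,0,0,0,-0.4],
    [0,0,0,0,0,0,-0.4]
  ]
}}

```text
time_s: 10.25
eef_pos: [562.2, 78.0, 6.3]
tcp_rot: [3.141, 0.0, 2.891]
contact_force: [-0.3, 0.0, -0.6]
grip_width: 0.297
grasp_force: 0.0
```

Request:
{"fn": "apply_moves", "kwargs": {
  "plan": [
    [-0.15,0,0,0,0,0,-0.4],
    [0,0,0,0,0,0,-0.4]
  ]
}}

```text
time_s: 10.45
eef_pos: [563.6, 77.6, 6.4]
tcp_rot: [3.141, 0.0, 2.891]
contact_force: [-0.9, -0.5, 0.0]
grip_width: 0.297
grasp_force: 0.0
```

Request:
{"fn": "apply_moves", "kwargs": {
  "plan": [
    [-0.1,0,0,0,0,0,-0.4],
    [0,0,0,0,0,0,-0.4]
  ]
}}

```text
time_s: 10.65
eef_pos: [564.5, 77.4, 6.3]
tcp_rot: [3.142, 0.0, 2.891]
contact_force: [0.1, -0.4, -0.2]
grip_width: 0.303
grasp_force: 0.0
```

Request:
{"fn": "apply_moves", "kwargs": {
  "plan": [
    [-0.1,0,0,0,0,0,-0.4],
    [0,0,0,0,0,0,-0.4]
  ]
}}

```text
time_s: 10.85
eef_pos: [565.4, 77.1, 6.3]
tcp_rot: [3.142, 0.0, 2.891]
contact_force: [-0.3, -1.0, 0.2]
grip_width: 0.297
grasp_force: 0.0
```

Request:
{"fn": "apply_moves", "kwargs": {
  "plan": [
    [-0.1,0,0,0,0,0,-0.4],
    [0,0,0,0,0,0,-0.4]
  ]
}}

```text
time_s: 11.05
eef_pos: [566.4, 76.9, 6.3]
tcp_rot: [3.142, 0.0, 2.891]
contact_force: [0.6, 0.2, 0.4]
grip_width: 0.3
grasp_force: 0.0
```

Request:
{"fn": "apply_moves", "kwargs": {
  "plan": [
    [-0.1,0,0,0,0,0,-0.4],
    [0,0,0,0,0,0,-0.4]
  ]
}}

```text
time_s: 11.25
eef_pos: [567.4, 76.7, 6.4]
tcp_rot: [3.141, 0.0, 2.891]
contact_force: [0.6, 0.2, -0.3]
grip_width: 0.299
grasp_force: 0.0
```

Request:
{"fn": "apply_moves", "kwargs": {
  "plan": [
    [-0.1,0,0,0,0,0,-0.4],
    [0,0,0,0,0,0,-0.4]
  ]
}}

```text
time_s: 11.45
eef_pos: [568.4, 76.4, 6.3]
tcp_rot: [3.142, 0.0, 2.891]
contact_force: [0.4, -0.4, -0.6]
grip_width: 0.298
grasp_force: 0.0
```

Request:
{"fn": "apply_moves", "kwargs": {
  "plan": [
    [-0.1,0,0,0,0,0,-0.4],
    [0,0,0,0,0,0,-0.4]
  ]
}}

```text
time_s: 11.65
eef_pos: [569.3, 76.2, 6.3]
tcp_rot: [3.142, 0.0, 2.891]
contact_force: [-0.0, -0.1, 0.7]
grip_width: 0.305
grasp_force: 0.1
```

Request:
{"fn": "apply_moves", "kwargs": {
  "plan": [
    [-0.1,0,0,0,0,0,-0.4],
    [0,0,0,0,0,0,-0.4]
  ]
}}

```text
time_s: 11.85
eef_pos: [569.8, 76.0, 6.3]
tcp_rot: [-3.141, -0.001, 2.891]
contact_force: [-0.9, -0.2, 1.4]
grip_width: 0.297
grasp_force: 0.7
```

Request:
{"fn": "apply_moves", "kwargs": {
  "plan": [
    [-0.1,0,0,0,0,0,-0.4],
    [0,0,0,0,0,0,-0.4]
  ]
}}

```text
time_s: 12.05
eef_pos: [570.3, 75.9, 6.2]
tcp_rot: [-3.141, -0.001, 2.891]
contact_force: [-3.5, 0.6, 1.4]
grip_width: 0.297
grasp_force: 1.7
```

Request:
{"fn": "apply_moves", "kwargs": {
  "plan": [
    [-0.1,0,0,0,0,0,-0.4],
    [0,0,0,0,0,0,-0.4]
  ]
}}

```text
time_s: 12.25
eef_pos: [570.8, 75.8, 6.2]
tcp_rot: [-3.141, -0.002, 2.891]
contact_force: [-4.4, 0.8, 3.7]
grip_width: 0.298
grasp_force: 2.6
```

Request:
{"fn": "apply_moves", "kwargs": {
  "plan": [
    [0.3,0,0,0,0,0,-0.4],
    [1.2,0,0,0,0,0,-0.4],
    [1.5,0,0,0,0,0,-0.4],
    [0,0,-4,0,0,0,-1],
    [0,0,-3.5,0,0,0,-1],
    [-2.5,0,0,0,0,0,-1],
    [-3.5,0,0,0,0,0,-1],
    [-2.8,0,0,0,0,0,-1],
    [-1,0,0,0,0,0,-1],
    [0,0,0,0,0,0,-1]
  ]
}}

```text
time_s: 13.25
eef_pos: [638.5, 58.0, 81.0]
tcp_rot: [3.142, 0.001, 2.89]
contact_force: [-1.3, -0.3, -0.3]
grip_width: -0.004
grasp_force: 0.0
```

Request:
{"fn": "apply_moves", "kwargs": {
  "plan": [
    [0,0,0,0,0,0,-1],
    [0,0,0,0,0,0,-1],
    [0,0,0,0,0,0,-1]
  ]
}}

```text
time_s: 13.55
eef_pos: [636.8, 59.2, 81.4]
tcp_rot: [-3.141, -0.001, 2.892]
contact_force: [0.6, -0.3, 0.2]
grip_width: 0.0
grasp_force: 0.0
```

Request:
{"fn": "apply_moves", "kwargs": {
  "plan": [
    [0,0,1,0,0,0,-1],
    [0,0,0.5,0,0,0,-1],
    [0,0,0.3,0,0,0,-1],
    [0,0,0.1,0,0,0,-1],
    [0,0,0,0,0,0,-1]
  ]
}}

```text
time_s: 14.05
eef_pos: [637.9, 58.6, 62.3]
tcp_rot: [3.142, 0.0, 2.891]
contact_force: [0.2, -0.1, 0.9]
grip_width: -0.004
grasp_force: 0.0
```

Request:
{"fn": "apply_moves", "kwargs": {
  "plan": [
    [0,0,0.1,0,0,0,-1],
    [0,0,0,0,0,0,-1]
  ]
}}

```text
time_s: 14.25
eef_pos: [638.2, 58.6, 62.1]
tcp_rot: [3.142, 0.001, 2.891]
contact_force: [-2.6, -0.4, 5.2]
grip_width: -0.005
grasp_force: 2.5
```

Request:
{"fn": "apply_moves", "kwargs": {
  "plan": [
    [0,0,0.1,0,0,0,-1],
    [0,0,0,0,0,0,-1]
  ]
}}

```text
time_s: 14.45
eef_pos: [638.1, 58.7, 62.0]
tcp_rot: [-3.141, 0.0, 2.891]
contact_force: [-3.8, 0.4, 9.8]
grip_width: -0.001
grasp_force: 4.8
```

Request:
{"fn": "apply_moves", "kwargs": {
  "plan": [
    [0,0,0.1,0,0,0,-1],
    [0,0,0,0,0,0,-1]
  ]
}}

```text
time_s: 14.65
eef_pos: [638.1, 58.7, 61.9]
tcp_rot: [-3.141, 0.0, 2.891]
contact_force: [-6.2, -1.4, 14.2]
grip_width: 0.001
grasp_force: 7.2
```

The corner holds firm: about 0.2 mm of give at 14 N, against a 5 mm drop before. Next I release it and move clear.

Request:
{"fn": "apply_moves", "kwargs": {
  "plan": [
    [0,0,-0.3,0,0,0,-1],
    [0,0,-0.4,0,0,0,-1],
    [0,0,-1,0,0,0,-1],
    [0,0,-3,0,0,0,-1],
    [0,0,-4,0,0,0,-1],
    [0,0,-4,0,0,0,-1],
    [0,0,-4,0,0,0,-1],
    [0,0,0,0,0,0,-1],
    [0,0,0,0,0,0,-1]
  ]
}}

```text
time_s: 15.55
eef_pos: [638.6, 58.7, 227.8]
tcp_rot: [3.141, 0.003, 2.891]
contact_force: [-0.3, 0.6, -0.5]
grip_width: 0.0
grasp_force: 0.0
```

```bash
python3 - <<'E'
from station import readout, vision
import cv2,pickle,numpy as np
d={n:vision.read_camera(n) for n in("scene","side")}
d0=pickle.load(open("c0.pkl","rb"))
z=lambda c:cv2.resize(c["side"]["frame"][170:290,220:320],(390,468),interpolation=cv2.INTER_CUBIC)
cv2.imwrite("pics/end.png",np.hstack([z(d0),z(d)]))
s=readout.state();print({k:np.round(s[k],3) for k in("time_s","eef_pos","contact_force")})
E
```

```text
{'time_s': np.float64(15.65), 'eef_pos': array([637.04 ,  58.318, 225.083]), 'contact_force': array([-0.684, -0.094, -1.006])}
```

View pics/end.png

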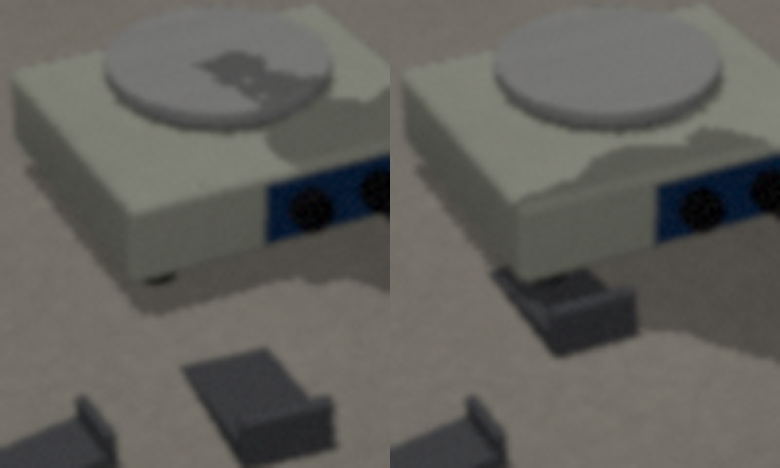

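The before and after crops show the stirrer has not moved: its front left top corner is at (130,215) before and (520,210) after, with a 390 px panel offset. The wedge sits under the short foot at about (545,280), and the hand is clear.

```bash
python3 -c "
from station import job
print(job.sign_off())"
```

```text
the job is handed in; nothing more can be done
None
```

The wedge is snug under the short foot: the corner gave about 0.2 mm at 14 N in the second press, against 5 mm before, the stirrer shows no shift in the side view, the hand is clear, and the job is handed in at about 16 s.

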